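# Pull the vent flap shut with the hook pole

## Task

The vent at the back of the counter is standing open. Pick up the hook pole by its wooden handle, put its hook through the ring eye on the blue flap and swing the flap fully shut with it, keeping hand and arm off the vent itself. Then unhook the pole and lay it down flat on the counter without dropping it, leaving all the other things where they are.

Things in the scene. Friction and masses are not known exactly. Their poses are not given: they have to be found in the camera images.
- pole_grip (a point): Grip point of the loose hook pole lying flat: centre of its square wooden handle (24 x 24 mm, from 90 mm behind to 50 mm ahead of this point), 12 mm above the counter. x: along the pole to the hook end; y: the side the prong points to; z: up. Ahead of the handle a 6 mm steel rod runs on the same line to 190 mm, then bends into the prong. Grip it here.
- pole_hook (a point): Middle of the pole's hook prong: 190 mm ahead (+x) of pole_grip and 18 mm to its +y side, at the same height. The prong is a 6 mm rod, 36 mm long, running along the pole's +y from the rod's end; at its far tip it turns back 8 mm towards the handle (-x). Same axes as pole_grip.
- ring (a point): Centre of the upright brass ring eye on the flap's free edge, 38 mm clear inside, 50 mm outside, 6 mm wire. The hole's axis is this frame's y, parallel to the hinge at every flap angle. The centre is 160 mm from the hinge axis and 30 mm beyond the flap's free edge.
- flap (a joint): Angle of the blue vent flap (130 mm from hinge to free edge, 240 mm wide, 8 mm thick): 0 = shut, flat on the housing; grows as its near edge lifts, to 1.4 rad at most. A stiff hinge keeps it where it is left; about 1 to 3 N at the ring moves it.
- vent: Fixed white vent housing, 150 mm deep (x), 240 wide (y), 168 high, dark grille under the flap; origin under its middle on the counter, x away from the robot side, y along the hinge, z up. Hinge axis at x +55, z 172 mm. Ring centre at x 55 - 160 cos(a), y 0, z 172 + 160 sin(a) mm, a = flap angle. Shut, the ring centre is 30 mm in front of the near face.
- rack: pale wooden plate rack, 200 x 130 mm base with upright pegs, holding two 180 mm plates on edge (196 mm high overall); origin under its middle (bystander)
- jar: glass storage jar with orange seal and wire latch, 96 mm diameter, 155 mm high; origin under its middle (bystander)
- funnel: grey plastic funnel standing mouth down, 110 mm wide, 100 mm high; origin under its middle (bystander)
- trivet: round cork trivet, 140 mm diameter, 12 mm thick; origin under its middle (bystander)
- spoon: stainless spoon lying flat on the counter; origin near its middle, on the counter (bystander)
- mug: white mug, 80 mm diameter, 95 mm high; origin under its middle (bystander)
- pole: The whole hook pole; origin on its underside below pole_grip (12 mm lower), same axes. 0.1 to 0.16 kg, balanced within 40 mm of pole_grip.

How it is judged (in metres and radians):
On the way, in this order (a step that is already met when the one before it is completed fails the run):
1. the hook prong is through the ring eye while the flap still stands open (above 0.6 rad) (distance between pole_hook and ring below 0.024 m and y of pole_hook in the frame of ring between -0.014 and 0.014 m and value of joint flap above 0.6 rad), for 0.1 s.
2. the flap is shut (under 0.05 rad) with the prong still in the ring eye (distance between pole_hook and ring below 0.024 m and y of pole_hook in the frame of ring between -0.014 and 0.014 m and value of joint flap below 0.05 rad), for 0.1 s.
3. the pole is brought down to the counter while still held in the fingers (handle centre under 35 mm) (height (world z) of pole_grip below 0.035 m and contact force between the fingers and pole above 1 N), for 0.1 s.
At the end, for the whole second after the job is handed in: The flap is shut (under 0.05 rad, about 8 mm at the ring); the pole lies flat on the counter (grip point and hook both under 22 mm high), released and at rest (value of joint flap below 0.05 rad and height (world z) of each of pole_grip, pole_hook below 0.022 m and linear speed of pole below 0.03 m/s); the robot touches nothing.
It fails at once if the robot's fingers or arm touch the vent housing or flap (over 2 N) (contact force between any of the fingers, the arm and vent above 2 N).
It fails at once if a bystander (rack, jar, funnel, trivet, spoon, mug) is moved more than 30 mm (distance of any of rack, jar, funnel, trivet, spoon, mug from where it was at the start of the episode above 0.03 m).
It also fails if it takes over 64 s, if anything falls off the work surface, if the arm or the gripper's body presses on something with over 40 N, if the wrist force passes 120 N, or if a joint passes its speed limit or range.

## Robot

A 6-joint arm with a two-finger parallel gripper is mounted at the origin on the work surface. World frame = base frame: x ahead of the robot, y to its left, z up, the work surface at z = 0. Lengths are in mm, angles in rad, forces in N, time in s.
With the tool pointing down it reaches from about 300 to 775 mm from the base axis. Payload 14.6 kg.
Tool frame: the origin (TCP) lies between the finger pads; the fingertips stand 25 mm ahead of it and the grasp point (between the pads) lies 6 mm ahead of it; z points along the fingers, y is the line along which they close (so a half turn about z gives the same grasp; the last joint's range is limited). The gripper opens to 94 mm and grips with 3 to 60 N. Pads are 16 mm wide; open, the fingers measure 119 mm over their backs; the gripper's body (75 mm by 177 mm) begins 78 mm behind the grasp point.
Start: joints at [1.136, 0.3, 1.521, -0, 1.321, -0.067], TCP at [197.757, 513.207, 230.446] pointing down, gripper open.
Joint ranges: [-3.03, 3.03], [-0.79, 2.21], [0.23, 2.52], [-1.04, 4.18], [0, 3.07], [-2.55, 2.55]. Speed limits (rad/s): [2.22, 2.22, 2.57, 3.14, 3.14, 3.14].

## Interface

Orientations are given as [roll, pitch, yaw] about the fixed x, y, z axes, in that order (R = Rz(yaw) Ry(pitch) Rx(roll)).
In Python, from cell import manip gives the robot as it stands. The module is installed in compiled form; this text tells all that it offers.
- The arm moves only by the tool step_arm, never from a script. Its argument "series" is one flat list of numbers, 5 for each row, row after row: the shift along the world's x, y, z in mm, then the turn about the world's z in rad, then the closure, from 0 (fully open) to 1 (shut). In form: [dx, dy, dz, spin, jaw, dx, dy, dz, spin, jaw, ...]. A call has 1 to 20 rows; each row shifts and turns the commanded pose from where the row before left it; what a row does not reach is not made up. A row lasts 1/8 s, in which the tool goes at most 62.5 mm and 10.7 degrees, less where a joint would pass 70% of its speed; a pose out of reach is approached as far as the arm can. A call is refused whole if a number of a shift passes 62.5 or a number of a turn 0.188, either way. A call with a gripper value outside its range is refused whole. The fingers move at their own pace and stop on an object; "squeeze" is the grip in N (left out, the last holds). Time passes only in rows, so rows that do not move let the fingers close. It gives the time, the measured TCP pose, the force, the opening and the grip force at its end, in the units of the state.
- manip.read_state(): the state, without advancing time (a new reading comes with each control period).
- manip.camera(name): name is "scene" or "side" or "wrist"; returns (picture, depth): 480x640x3 uint8, blue, green, red; 480x640 float32, mm along the optical axis (not along the pixel's ray), 0 where there is no reading.
- manip.camera_info(name): a dict with "fovy" (degrees; the focal length in pixels is half the picture's height over the tangent of half this angle, whatever the lens; pixels are square), "cx", "cy" (the principal point, pixels), "eye" and "orientation" of the camera in the world. Camera axes: x right, y down, z forward; pixel columns grow to the right and rows downward; lengths in mm; the calibration is good to about 2 mm. A picture is of the moment at which its call begins: read the wrist's pose just before it. camera_info takes no time and is no camera call; for the wrist camera it gives the pose at the moment of the call.
- manip.sign_off(): hands the job in; it is judged then, once.
The state is a dict: "clock": time; "joints": joint angles; "qd": joint speeds; "effort": joint torques, N m; "eef_pos": TCP position; "eef_rot": TCP orientation; "wrist_force": force on the tool from outside, world axes, zero at the start; "moment": the same for the moment, N m; "finger_gap": finger opening in mm; "finger_force": force on a finger pad.
Only numpy, scipy, OpenCV 4.12 (cv2) and the standard library are available. Lean on these libraries where they do the work, as an engineer would, in place of code of your own. Each camera call takes 0.05 s, during which the arm holds its last target. There are 200 camera calls.

## Working session

There is one attempt and no reset: what is moved stays moved. The work goes in short steps, Python scripts to look and compute and a tool call to move; the robot and the scene stay as the last step left them, time stands still between calls to the robot, and variables do not carry over. Pictures are saved under pics/ and viewed, at most 10 in all, crops included, and the job is handed in when it is done.

Besides the shell and the picture viewer there is one more tool, called after "Emit:" as name(argument=value, ...) on one line, values as JSON. step_arm: Moves the arm, as the interface text tells. Its arguments: {"type":"object","properties":{"series":{"type":"array"},"squeeze":{"type":"number"}},"required":["series"]}

```bash
mkdir -p pics; cat > h.py <<'E'
import numpy as np, cv2
from scipy.spatial.transform import Rotation as R
from cell import manip
def cam(n):
    i=manip.camera_info(n); im,d=manip.camera(n); return im,d,i
def Rm(i):
    o=np.array(i["orientation"],float)
    return o if o.shape==(3,3) else R.from_euler('xyz',o).as_matrix()
def f(i): return 240/np.tan(np.radians(i["fovy"])/2)
def pts(d,i):
    v,u=np.mgrid[:480,:640]; F=f(i)
    c=np.dstack([(u-i["cx"])/F*d,(v-i["cy"])/F*d,d])
    return c@Rm(i).T+np.array(i["eye"])
def plane(u,v,i,z):
    r=Rm(i)@np.array([(u-i["cx"])/f(i),(v-i["cy"])/f(i),1]); e=np.array(i["eye"])
    return e+r*(z-e[2])/r[2]
E
python3 - <<'E'
from h import *
for n in("scene","side"):
    im,d,i=cam(n); print(n,i); cv2.imwrite(f"pics/{n}0.png",im); np.savez(f"{n}0.npz",im=im,d=d)
print(manip.read_state())
E
```

```text
scene {'fovy': 47.2705170561249, 'cx': 311.87724773971865, 'cy': 245.34768209241489, 'eye': array([1395.20813349,  255.30937342, 1317.72625799]), 'orientation': array([-2.48830683, -0.00330838,  1.91905534])}
side {'fovy': 47.246904380146496, 'cx': 323.7894379404941, 'cy': 242.5008832159796, 'eye': array([-496.8472581 , -661.14713141, 1165.61355344]), 'orientation': array([-2.28453623,  0.01364157, -1.02421308])}
{'clock': 0.1, 'joints': array([ 1.13640169e+00,  3.00420967e-01,  1.52152464e+00,  4.83987312e-05,
        1.32067389e+00, -6.65921375e-02]), 'qd': array([-1.48947418e-03, -1.73877832e-03, -2.67211101e-03,  6.21312294e-05,
        9.56430657e-04, -2.64995203e-06]), 'effort': array([-6.76670334e-04, -5.32643402e+01, -3.53287017e+01,  7.08648423e-02,
        2.34409561e-02, -4.25593828e-05]), 'eef_pos': array([197.66255658, 513.03396257, 229.93768408]), 'eef_rot': array([-3.14057121e+00, -1.15105618e-04,  2.77377809e+00]), 'wrist_force': array([ 0.30902698, -0.54163212,  0.1727136 ]), 'moment': array([-0.03082752,  0.01783909, -0.00150142]), 'finger_force': 0.0, 'finger_gap': 93.9307323181831}
```

View pics/scene0.png

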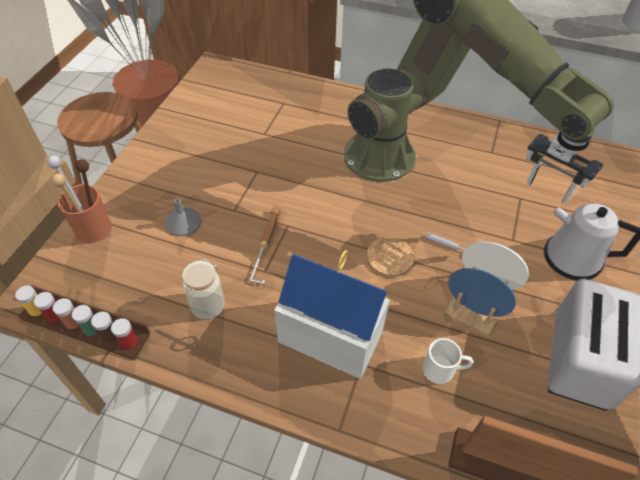

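View pics/side0.png

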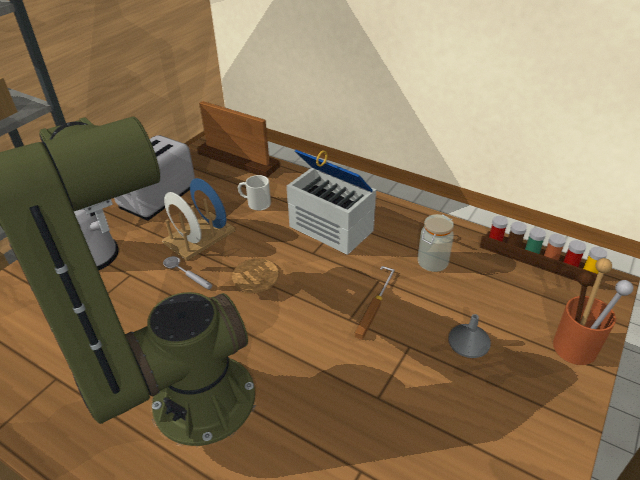

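The scene view shows the pole from its handle at about (272,222) to its prong at (250–264,282), pointing towards the vent. The ring is at (343,260) in the scene view and (321,158) in the side view. Next I'll measure them.

```bash
cat > m.py <<'E'
from h import *
def blob(m):
    n,l,s,c=cv2.connectedComponentsWithStats(m.astype(np.uint8)); return [(s[k].tolist(),c[k].round(1).tolist()) for k in range(1,n) if s[k,4]>12]
out={}
for n in("scene","side"):
    z=np.load(f"{n}0.npz"); im,d=z["im"],z["d"]; i=manip.camera_info(n); P=pts(d,i); P[d==0]=np.nan
    hsv=cv2.cvtColor(im,cv2.COLOR_BGR2HSV); H,S,V=cv2.split(hsv)
    box=np.zeros(H.shape,bool)
    x,y,w,h=(330,240,25,40) if n=="scene" else (308,145,25,25); box[y:y+h,x:x+w]=1
    m=box&(H>20)&(H<32)&(S>140)&(V>110)
    vv,uu=np.nonzero(m); print(n,"ring px",len(uu),uu.min(),uu.max(),vv.min(),vv.max(),"med P",np.nanmedian(P[m],0))
    e=cv2.fitEllipse(np.c_[uu,vv].astype(np.float32)); print(e)
    q=[plane(*e[0],i,0),plane(*e[0],i,300)]; out[n]=q
    box[:]=0
    x,y,w,h=(270,250,125,60) if n=="scene" else (290,145,90,55); box[y:y+h,x:x+w]=1
    m=box&(H>100)&(H<125)&(S>130)&~np.isnan(P[...,0])
    p=P[m]; print("flap",len(p),p.min(0),p.max(0)); c=np.median(p,0); u,s,vt=np.linalg.svd(p-c,full_matrices=False);ok=abs((p-c)@vt[2])<6; p=p[ok];c=p.mean(0);u,s,vt=np.linalg.svd(p-c,full_matrices=False);print("c",c,"n",vt[2],"rms",s[2]/len(p)**.5,"axes",vt[:2])
    cn=cv2.convexHull(np.argwhere(m)[:,::-1].astype(np.int32)); r=cv2.approxPolyDP(cn,5,True)[:,0]; print("flap corners",[(a.tolist(),P[a[1],a[0]].round().tolist()) for a in r])
    # pole
    x,y,w,h=(240,200,48,90) if n=="scene" else (350,260,50,80)
    sub=P[y:y+h,x:x+w]; 
    mm=(sub[...,2]>15)&(sub[...,2]<40); print("pole z>15:",mm.sum()); vv,uu=np.nonzero(mm)
    if len(uu)>20: print(cv2.fitLine(sub[mm][:,:2].astype(np.float32),cv2.DIST_HUBER,0,.01,.01).ravel(), sub[mm].min(0),sub[mm].max(0))
    cv2.imwrite(f"pics/p_{n}.png",cv2.resize(im[y:y+h,x:x+w],None,fx=6,fy=6,interpolation=cv2.INTER_CUBIC))
(a,b),(c_,d_)=out["scene"],out["side"]
u1=b-a;u2=d_-c_
t=np.linalg.lstsq(np.c_[u1,-u2],c_-a,rcond=None)[0]; print("ring tri",a+u1*t[0],c_+u2*t[1])
E
python3 m.py; python3 - <<'E'
import cv2,numpy as np
a=cv2.imread('pics/p_scene.png');b=cv2.imread('pics/p_side.png')
h=max(a.shape[0],b.shape[0]);c=np.zeros((h,a.shape[1]+b.shape[1],3),np.uint8);c[:a.shape[0],:a.shape[1]]=a;c[:b.shape[0],a.shape[1]:]=b
cv2.imwrite('pics/p.png',c);print(c.shape)
E
```

```text
Traceback (most recent call last):
  File "m.py", line 11, in <module>
    vv,uu=np.nonzero(m); print(n,"ring px",len(uu),uu.min(),uu.max(),vv.min(),vv.max(),"med P",np.nanmedian(P[m],0))
                                                   ~~~~~~^^
ValueError: zero-size array to reduction operation minimum which has no identity
[ WARN:0@0.009] global loadsave.cpp:275 findDecoder imread_('pics/p_scene.png'): can't open/read file: check file path/integrity
[ WARN:0@0.009] global loadsave.cpp:275 findDecoder imread_('pics/p_side.png'): can't open/read file: check file path/integrity
Traceback (most recent call last):
AttributeError: 'NoneType' object has no attribute 'shape'
```

```bash
python3 - <<'E'
import numpy as np,cv2
for n,(u,v) in (("scene",(343,260)),("side",(321,158))):
    im=np.load(n+"0.npz")["im"]; hs=cv2.cvtColor(im,cv2.COLOR_BGR2HSV); w=8
    s=hs[v-9:v+10,u-w:u+w]; print(n); 
    for ch in (0,1,2): print(s[::3,:,ch])
E
```

```text
scene
[[14 14 14 14 14 14 14 15 19 20 22 19 18 15 14 14]
 [14 14 14 14 14 15 18 21 22 20 19 19 17 14 14 14]
 [14 14 14 14 16 19 20 19 18 19 19 18 16 14 14 13]
 [14 14 15 16 19 19 18 17 19 19 18 15 14 14 14 14]
 [14 15 16 18 19 19 19 20 22 19 16 14 14 15 14 14]
 [14 15 18 20 20 20 22 20 17 14 14 14 14 14 14 14]
 [12 14 17 19 20 19 16 14 14 13 14 14 14 14 14 14]]
[[109 109 110 110 111 113 113 115 127 129 127 132 125 113 112 113]
 [111 110 112 112 112 114 126 129 126 132 130 128 120 111 109 112]
 [112 112 113 113 118 129 131 131 124 128 130 126 116 112 110 111]
 [110 112 113 118 130 132 127 123 129 133 127 117 112 112 112 113]
 [110 112 116 127 129 126 127 130 125 129 118 112 112 112 110 111]
 [112 112 122 130 131 132 125 129 122 113 112 112 112 111 111 111]
 [ 96 110 121 128 131 128 121 114 112 112 112 111 112 112 111 114]]
[[131 131 132 132 131 131 131 138 179 223 230 215 167 133 128 129]
 [131 130 130 130 130 134 172 223 233 201 155 153 144 133 133 137]
 [139 139 138 138 145 182 218 209 164 158 176 162 138 130 132 136]
 [135 137 136 147 183 210 186 157 182 213 190 151 139 137 137 136
[... 918 characters left out ...]
 80 124 155 180 188 181 166]
 [229 234 167 145 171 131 165 188 194 194  72 160 178  16   9  19]
 [197 175 202  61 165 184 129 105 168 193 150  96 215 185 193 212]
 [183 192 204 236 227 212 223 174 185 219 213 228 181 185 176 197]]
[[ 92  93  91  88  87  88  86  83  86  87  85  85  88  90  91  92]
 [ 94  92  95  94  94  93 110 194 172 136 102  91 111 101  88  87]
 [111 103  99 102 118 194 175 117  99  95  88  84 166 156 106  90]
 [143 151 152 122 174 151 148 153 145 121 107 125 169 140 103  97]
 [ 49  48  52 120 143  80  74 121 150 150 155 188 145 112 135 144]
 [ 53  54  53  63 105 118  89  75 144 149  90  48  45  62  87 136]
 [ 53  57  50  55  46  54  48  57  55  50  49  48  52  51  55  53]]
```

```bash
sed -i 's/m=box&(H>20)&(H<32)&(S>140)&(V>110)/m=box\&(H>=17)\&(H<=32)\&(S>110)\&(V>100)/; s/(308,145,25,25)/(310,147,20,19)/' m.py
python3 m.py; python3 - <<'E'
import cv2,numpy as np
a=cv2.imread('pics/p_scene.png');b=cv2.imread('pics/p_side.png')
h=max(a.shape[0],b.shape[0]);c=np.zeros((h,a.shape[1]+b.shape[1],3),np.uint8);c[:a.shape[0],:a.shape[1]]=a;c[:b.shape[0],a.shape[1]:]=b
cv2.imwrite('pics/p.png',c);print(c.shape)
E
```

```text
scene ring px 138 337 347 250 271 med P [672.50286723  70.06361136 290.77085528]
((341.9938659667969, 259.8481750488281), (6.099849700927734, 19.313400268554688), 21.103647232055664)
flap 3695 [685.05448972 -53.62132083 176.28144   ] [769.52446527 186.31971049 280.30910171]
c [727.75646473  51.89141343 238.75955046] n [-0.78195956  0.0799278  -0.61818347] rms 2.1769287867743987 axes [[ 0.0336635  -0.98488237 -0.16992201]
 [-0.62241949 -0.15368236  0.76744753]]
flap corners [([385, 291], [710.0, 185.0, 277.0]), ([379, 309], [739.0, 183.0, 243.0]), ([299, 309], [766.0, -2.0, 179.0]), ([280, 302], [765.0, -51.0, 182.0]), ([293, 255], [688.0, -45.0, 277.0])]
pole z>15: 392
[ 9.9364960e-01  1.1251872e-01  4.7162439e+02 -2.2172568e+02] [ 355.33865059 -247.09517424   15.12647967] [ 635.98059818 -168.4669562    34.26334057]
side ring px 81 316 327 150 165 med P [682.34762636  74.12265755 294.10130457]
((321.365234375, 157.86227416992188), (8.734142303466797, 14.904596328735352), 21.61431121826172)
flap 686 [675.53959946 -55.75390265 102.17606775] [779.26615266 185.86861872 280.58700324]
c [718.48142297  52.31141306 233.43885734] n [-0.79003151  0.07904617 -0.60794895] rms 1.709048674533103 axes [[ 0.10169006  0.99481219 -0.00280001]
 [-0.60457369  0.06403447  0.79397118]]
flap corners [([371, 191], [755.0, -54.0, 175.0]), ([322, 190], [770.0, 133.0, 102.0]), ([295, 151], [700.0, 185.0, 273.0]), ([357, 174], [681.0, -42.0, 276.0])]
pole z>15: 413
[ 9.9351311e-01  1.1371751e-01  4.4300635e+02 -2.2375075e+02] [ 350.55363039 -244.18784778   15.09435513] [ 628.90001187 -165.65081336   29.2219054 ]
ring tri [675.54879614  71.22734051 297.28739154] [674.34867789  73.62838735 297.7006321 ]
(540, 588, 3)
```

View pics/p.png

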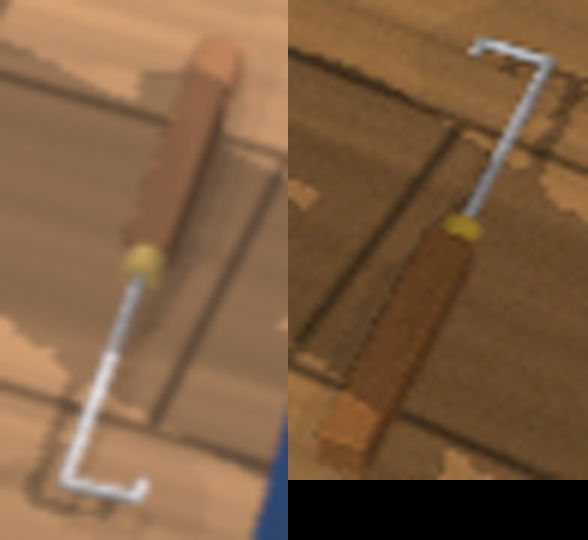

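```bash
python3 - <<'E'
from h import *
P={"scene":dict(corner=(251.3,280.3),tip=(263.8,281.3),ferr=(263.8,243.7),back=(275.8,209)),"side":dict(corner=(393.7,270.3),tip=(381,267),ferr=(379,298))}
for n in P:
    i=manip.camera_info(n)
    q={k:plane(*v,i,12)[:2] for k,v in P[n].items()}; print(n,{k:v.round(1).tolist() for k,v in q.items()})
    v=q["corner"]-q["ferr"]; print("yaw",np.arctan2(v[1],v[0]),np.hypot(*v))
    z=np.load(n+"0.npz"); im,d=z["im"],z["d"]; p=pts(d,i)
    x,y,w,h=(240,200,48,90) if n=="scene" else (350,260,50,80)
    s=p[y:y+h,x:x+w].reshape(-1,3); s=s[(s[:,2]>19)&(s[:,2]<29)&(s[:,0]<490)]   # handle top
    l=cv2.fitLine(s[:,:2].astype(np.float32),cv2.DIST_HUBER,0,.01,.01).ravel(); a=np.array([l[0],l[1]])*np.sign(l[0]); t=(s[:,:2]-l[2:])@a
    print("handle top yaw",np.arctan2(a[1],a[0]),"ends",l[2:]+a*t.min(),l[2:]+a*t.max(),"mid",l[2:],len(s))
for n,b in(("scene",{"funnel":(183,225),"jar":(203,300),"trivet":(390,258),"spoon":(445,242)}),):
    i=manip.camera_info(n); print({k:plane(*v,i,10)[:2].round() for k,v in b.items()})
E
```

```text
scene {'corner': [632.0, -201.3], 'tip': [622.9, -166.5], 'ferr': [498.1, -219.5], 'back': [357.6, -238.0]}
yaw 0.13447565454384489 135.16020538605608
handle top yaw 0.12130722 ends [ 355.94994468 -235.9550453 ] [ 488.58084455 -219.78657273] mid [ 426.45483 -227.36009] 227
side {'corner': [630.4, -204.6], 'tip': [623.9, -165.0], 'ferr': [505.4, -218.5]}
yaw 0.11050031621539978 125.75246844587225
handle top yaw 0.116879635 ends [ 350.9561244  -234.34044903] [ 489.17195814 -218.11186726] mid [ 416.8547  -226.60298] 324
{'funnel': array([ 515., -483.]), 'jar': array([ 738., -302.]), 'trivet': array([418., 150.]), 'spoon': array([303., 291.])}
```

The pole grip is near (442.6, -226.1) at yaw 0.12, and the ring is near (675, 72, 297.5) with the flap at 0.91 rad. The lengths agree with the sizes given. Next I move above the handle.

Emit:
step_arm(series=[16, -49, 0, 0.033, 0, 16, -49, 0, 0.033, 0, 16, -49, 0, 0.033, 0, 16, -49, 0, 0.033, 0, 16, -49, 0, 0.033, 0, 16, -49, 0, 0.033, 0, 16, -49, 0, 0.033, 0, 16, -49, 0, 0.033, 0, 16, -49, 0, 0.033, 0, 16, -49, 0, 0.033, 0, 16, -49, 0, 0.033, 0, 16, -49, 0, 0.033, 0, 16, -49, 0, 0.033, 0, 16, -49, 0, 0.033, 0, 21, -53, 0, 0.028, 0, 0, 0, 0, 0, 0, 0, 0, 0, 0, 0], squeeze=40)

```text
clock: 2.22
eef_pos: [442.4, -225.4, 230.0]
eef_rot: [3.141, -0.001, -3.02]
wrist_force: [-0.1, 0.9, -0.1]
finger_gap: 93.9
finger_force: 0.0
```

```bash
python3 - <<'E'
from h import *
im,d,i=cam("wrist"); cv2.imwrite("pics/w1.png",im); p=pts(d,i); s=p[(d>0)&(p[...,2]>17)&(p[...,2]<30)&(abs(p[...,0]-430)<90)&(abs(p[...,1]+226)<50)]
print(len(s),i["eye"])
l=cv2.fitLine(s[:,:2].astype(np.float32),cv2.DIST_HUBER,0,.01,.01).ravel();a=l[:2]*np.sign(l[0]);t=(s[:,:2]-l[2:])@a;w=(s[:,:2]-l[2:])@np.array([-a[1],a[0]])
print(np.arctan2(a[1],a[0]),l[2:],l[2:]+a*t.min(),l[2:]+a*t.max(),np.percentile(w,[2,98]))
E
```

```text
3158 [ 362.97396126 -235.35786076  384.4009018 ]
0.11700681 [ 427.0766  -227.69034] [ 356.59724763 -235.97474289] [ 508.78666537 -218.08583345] [-11.5055952   11.49798923]
```

View pics/w1.png

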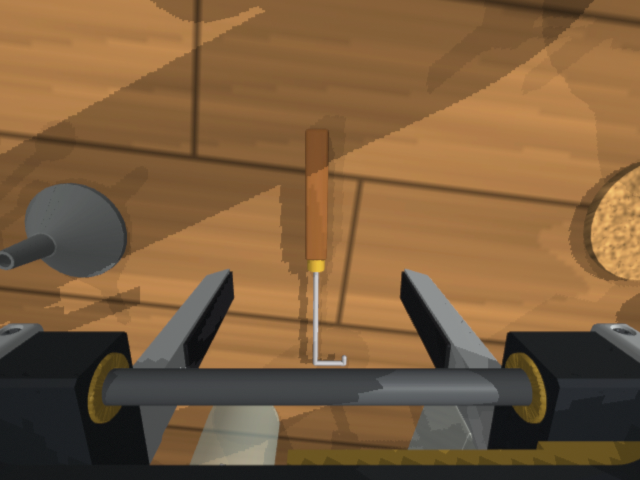

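The wrist view shows the handle centred between the fingers, running from (316,130) to (316,261), with the prong at (316–345,362). I descend and grip.

Emit:
step_arm(series=[2, -0.5, -40, -0.003, 0.4, 0, 0, -40, 0, 0.4, 0, 0, -40, 0, 0.4, 0, 0, -40, 0, 0.4, 0, 0, -25, 0, 0.4, 0, 0, -12, 0, 0.4, 0, 0, -5, 0, 0.4, 0, 0, 0, 0, 0.4, 0, 0, 0, 0, 1, 0, 0, 0, 0, 1, 0, 0, 0, 0, 1, 0, 0, 0, 0, 1, 0, 0, 0, 0, 1, 0, 0, 0, 0, 1], squeeze=60)

```text
clock: 4.03
eef_pos: [444.8, -226.3, 28.6]
eef_rot: [-3.142, 0.0, -3.022]
wrist_force: [-1.4, 1.4, 4.5]
finger_gap: 23.6
finger_force: 60.0
```

Emit:
step_arm(series=[0, 0, 15, 0, 1, 0, 0, 30, 0, 1, 0, 0, 40, 0, 1, 0, 0, 40, 0, 1, 0, 0, 40, 0, 1, 0, 0, 40, 0, 1, 0, 0, 40, 0, 1, 0, 0, 40, 0, 1, 3, 24, 0, -0.02, 1, 4, 30, 0, -0.03, 1, 4, 30, 0, -0.03, 1, 4, 30, 0, -0.03, 1, 4, 30, 0, -0.03, 1, 4, 30, 0, -0.03, 1, 4, 30, 0, -0.02, 1, 4, 30, 0, -0.02, 1, 3, 11, 0, -0.005, 1, 0, 0, 0, 0, 1, 0, 0, 0, 0, 1])

```text
clock: 6.4
eef_pos: [478.6, 18.0, 313.5]
eef_rot: [-3.141, -0.0, 3.045]
wrist_force: [1.3, 0.3, -3.0]
finger_gap: 23.8
finger_force: 60.0
```

```bash
python3 - <<'E'
from h import *
for n in("scene","side"):
    im,d,i=cam(n); np.savez(f"{n}1.npz",im=im,d=d)
    x,y=(260,190) if n=="scene" else (255,100)
    c=cv2.resize(im[y:y+100,x:x+120],None,fx=5,fy=5,interpolation=cv2.INTER_CUBIC); cv2.imwrite(f"pics/{n}1c.png",c)
s=manip.read_state(); print(s["eef_pos"],s["eef_rot"],s["wrist_force"],s["moment"],s["finger_force"])
E
```

```text
[478.69504842  17.93517811 313.5033381 ] [-3.14149906e+00  2.15326092e-05  3.04490541e+00] [-0.11419965  0.24714643 -1.21011663] [ 0.00952623 -0.01448299  0.0014479 ] 59.989745020866394
```

View pics/scene1c.png

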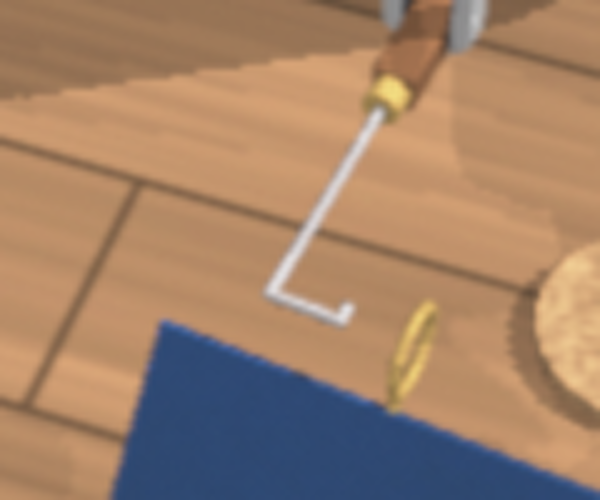

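View pics/side1c.png

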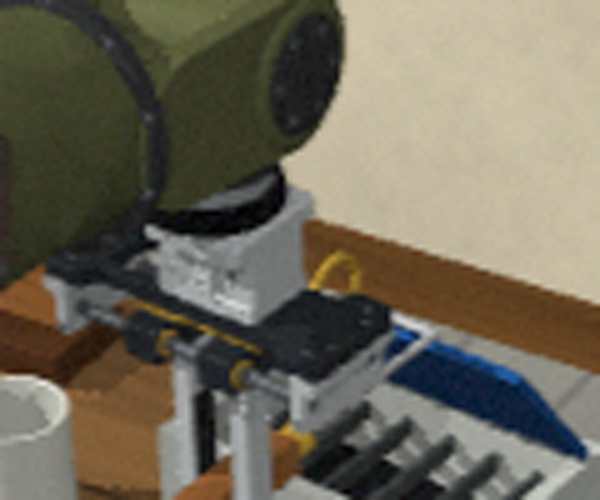

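The scene crop shows the prong from (314,248.6) to (329,254.4), in line with the ring centre near (342,260). The gripper hides the pole's prong base in the side view. I'll check the heights.

```bash
python3 - <<'E'
from h import *
i=manip.camera_info("scene"); z=np.load("scene1.npz"); P=pts(z["d"],i); d=z["d"]
for z0 in(290,297,304): print(z0,plane(314,248.6,i,z0)[:2],plane(329,254.4,i,z0)[:2],"ring",plane(342.1,260.1,i,z0)[:2])
def med(u,v,n=3):
    s=P[int(v)-n:int(v)+n+1,int(u)-n:int(u)+n+1].reshape(-1,3); return s[s[:,2]>240].round(1)
for nm,u,v in(("prong",321,251.5),("rod",324,233),("corner",314,248),("ring",342,260)):
    m=med(u,v); print(nm,len(m),np.median(m,0) if len(m) else "")
i=manip.camera_info("side"); z=np.load("side1.npz"); P=pts(z["d"],i)
for nm,u,v in(("side prong",336,168),):
    m=med(u,v,4); print(nm,len(m),m[np.argsort(m[:,0])][::4])
print(plane(336,168,i,297),plane(340,166,i,297))
E
```

```text
290 [661.97280041  -1.97391282] [665.90256486  36.60573608] ring [671.00905101  70.36611302]
297 [ 6.66966978e+02 -2.21517194e-01] [670.86997612  38.09535985] ring [675.94168121  71.62578973]
304 [671.96115536   1.53087844] [675.83738737  39.58498362] ring [680.87431141  72.88546643]
prong 20 [671.6  18.7 300.6]
rod 19 [618.5   3.9 300.2]
corner 24 [667.95   1.1  299.2 ]
ring 35 [673.6  71.3 289.8]
side prong 70 [[ 4.927e+02 -7.100e+01  4.242e+02]
 [ 4.956e+02 -6.920e+01  4.104e+02]
 [ 6.275e+02  2.900e+00  2.987e+02]
 [ 6.344e+02  4.000e-01  2.990e+02]
 [ 6.434e+02 -1.000e+00  3.010e+02]
 [ 6.465e+02 -2.400e+00  3.031e+02]
 [ 6.556e+02  2.800e+00  2.996e+02]
 [ 6.614e+02  1.950e+01  2.977e+02]
 [ 6.641e+02  1.780e+01  2.968e+02]
 [ 6.673e+02  2.980e+01  2.945e+02]
 [ 6.692e+02  1.070e+01  2.928e+02]
 [ 6.872e+02  3.810e+01  2.703e+02]
 [ 6.888e+02  3.910e+01  2.726e+02]
 [ 6.910e+02  4.030e+01  2.745e+02]
 [ 6.940e+02  3.870e+01  2.628e+02]
 [ 6.955e+02  2.230e+01  2.567e+02]
 [ 7.038e+02  2.710e+01  2.468e+02]
 [ 7.094e+02  5.130e+01  2.428e+02]]
[650.27857105   9.68071891 297.        ] [665.06051262   4.99017942 297.        ]
```

Emit:
step_arm(series=[0.6, 6, 0, 0, 1, 0.9, 9, 0, 0, 1, 1, 10, 0, 0, 1, 1, 10, 0, 0, 1, 1, 10, 0, 0, 1, 1, 9, 0, 0, 1, 0, 0, 0, 0, 1, 0, 0, 0, 0, 1])

```text
clock: 7.5
eef_pos: [484.3, 72.6, 313.4]
eef_rot: [-3.142, -0.0, 3.046]
wrist_force: [0.9, -0.3, -1.5]
finger_gap: 23.4
finger_force: 60.0
```

```bash
python3 - <<'E'
from h import *
o=[]
for n,(x,y) in(("scene",(290,210)),("side",(290,130))):
    im,d,i=cam(n); np.savez(f"{n}2.npz",im=im,d=d)
    o.append(cv2.resize(im[y:y+75,x:x+66],None,fx=6,fy=6,interpolation=cv2.INTER_CUBIC))
cv2.imwrite("pics/ins.png",np.hstack(o))
s=manip.read_state(); print(s["eef_pos"],s["eef_rot"],s["wrist_force"],s["moment"])
E
```

```text
[484.24178837  72.44560202 313.42518451] [-3.14150534e+00 -5.70551526e-05  3.04542530e+00] [-1.4224747  -0.51380349 -1.42212509] [ 0.0563721  -0.01824746  0.00477287]
```

View pics/ins.png

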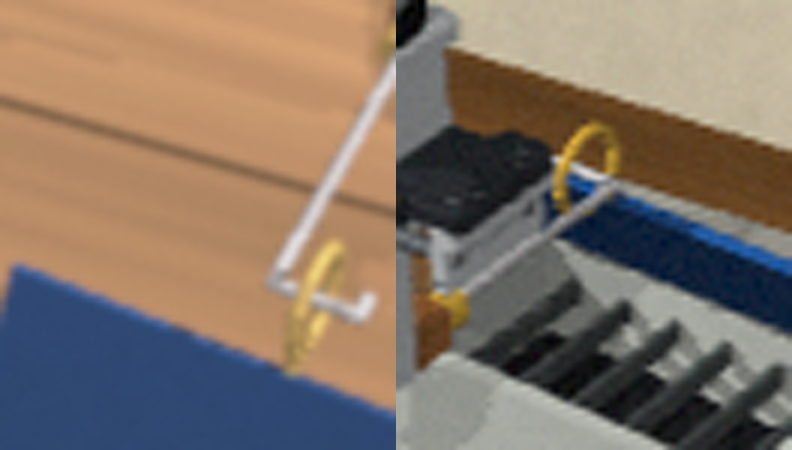

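Both crops show the prong through the ring, with the ring wire at about mid-prong. Now I pull the flap along its closing arc.

Emit:
step_arm(series=[-4.2, 0.4, -3.3, 0, 1, -4.2, 0.4, -3.3, 0, 1, -4.2, 0.4, -3.3, 0, 1, -5.7, 0.6, -6.4, 0, 1, -5.7, 0.6, -6.4, 0, 1, -5.7, 0.6, -6.4, 0, 1, -4.3, 0.4, -6.7, 0, 1, -4.3, 0.4, -6.7, 0, 1, -4.3, 0.4, -6.7, 0, 1, 0, 0, 0, 0, 1, 0, 0, 0, 0, 1])

```text
clock: 8.98
eef_pos: [441.6, 76.9, 264.3]
eef_rot: [-3.142, -0.0, 3.046]
wrist_force: [0.2, -0.7, -0.7]
finger_gap: 23.6
finger_force: 60.0
```

```bash
cat > look.py <<'E'
from h import *
import sys
s=manip.read_state(); print(s["eef_pos"].round(1),s["wrist_force"].round(1),s["moment"].round(2),s["finger_force"])
o=[]
for n,(x,y) in(("scene",(290,190)),("side",(275,130))):
    im,d,i=cam(n); P=pts(d,i); H,S,V=cv2.split(cv2.cvtColor(im,cv2.COLOR_BGR2HSV))
    m=(H>100)&(H<125)&(S>120)&(d>0)&(P[...,0]>600)&(P[...,0]<800)&(P[...,1]>-60)&(P[...,1]<190)&(P[...,2]>165)
    p=P[m]; c=np.median(p,0)
    for _ in range(3):
        vt=np.linalg.svd(p-c,full_matrices=False)[2]; k=abs((p-c)@vt[2])<5; p=p[k]; c=p.mean(0)
    nn=vt[2]*np.sign(vt[2][2]); print(n,len(p),"flap angle",np.arctan2(np.hypot(nn[0],nn[1])*np.sign(nn[0]),nn[2]).round(3),"zmax",np.percentile(p[:,2],98).round(1))
    o.append(cv2.resize(im[y:y+100,x:x+80],None,fx=5,fy=5,interpolation=cv2.INTER_CUBIC))
cv2.imwrite(f"pics/{sys.argv[1]}.png",np.hstack(o))
E
python3 look.py pull1
```

```text
[441.6  76.9 264.3] [ 0.2 -0.7 -0.7] [-0.02 -0.03 -0.01] 59.98986303806305
scene 4846 flap angle 0.574 zmax 244.9
side 461 flap angle 0.554 zmax 246.0
```

The flap follows, now at about 0.56 rad. I continue to shut.

Emit:
step_arm(series=[-3.3, 0.3, -7.3, 0, 1, -3.3, 0.3, -7.3, 0, 1, -3.3, 0.3, -7.3, 0, 1, -2.2, 0.2, -7.7, 0, 1, -2.2, 0.2, -7.7, 0, 1, -2.2, 0.2, -7.7, 0, 1, -1, 0.1, -8, 0, 1, -1, 0.1, -8, 0, 1, -1, 0.1, -8, 0, 1, 0.2, 0, -8, 0, 1, 0.2, 0, -8, 0, 1, 0.2, 0, -5, 0, 1, 0, 0, 0, 0, 1, 0, 0, 0, 0, 1])

```text
clock: 10.82
eef_pos: [422.7, 78.7, 174.3]
eef_rot: [-3.142, -0.0, 3.046]
wrist_force: [0.4, -0.2, -0.4]
finger_gap: 23.9
finger_force: 60.0
```

```bash
python3 look.py pull2
```

```text
[422.7  78.7 174.3] [ 0.4 -0.2 -0.4] [0.03 0.02 0.03] 59.989805817604065
scene 4109 flap angle 0.004 zmax 181.5
side 1803 flap angle 0.01 zmax 180.0
```

View pics/pull2.png

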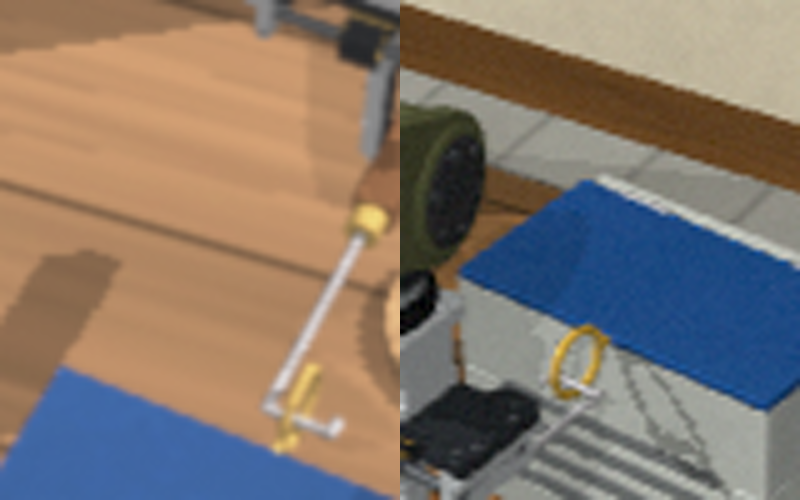

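Both crops show the flap lying flat with the prong at the bottom of the ring. I press slightly to confirm, then centre the prong and slide it out along -y.

Emit:
step_arm(series=[0, 0, -2, 0, 1, 0, 0, -2, 0, 1, 0, 0, 0, 0, 1, 0, 0, 0, 0, 1])

```text
clock: 11.42
eef_pos: [422.9, 78.7, 170.5]
eef_rot: [3.142, 0.001, 3.046]
wrist_force: [-0.5, 0.2, 1.1]
finger_gap: 23.6
finger_force: 60.0
```

```bash
python3 look.py pull3
```

```text
[422.9  78.7 170.5] [-0.5  0.2  1.1] [ 0.09 -0.47 -0.04] 59.9911093711853
scene 4124 flap angle -0.003 zmax 181.2
side 1810 flap angle 0.002 zmax 179.7
```

Emit:
step_arm(series=[0, 0, 5, 0, 1, 0, 0, 6, 0, 1, 0, 0, 5, 0, 1, 0, 0, 0, 0, 1])

```text
clock: 12.02
eef_pos: [422.8, 78.7, 186.6]
eef_rot: [3.142, 0.0, 3.046]
wrist_force: [0.7, 0.8, -1.3]
finger_gap: 23.6
finger_force: 60.0
```

```bash
python3 look.py out1
```

```text
[422.8  78.7 186.6] [ 0.7  0.8 -1.3] [-0.03 -0.04  0.04] 59.98974859714508
scene 4120 flap angle -0.002 zmax 181.2
side 1807 flap angle 0.003 zmax 179.7
```

View pics/out1.png

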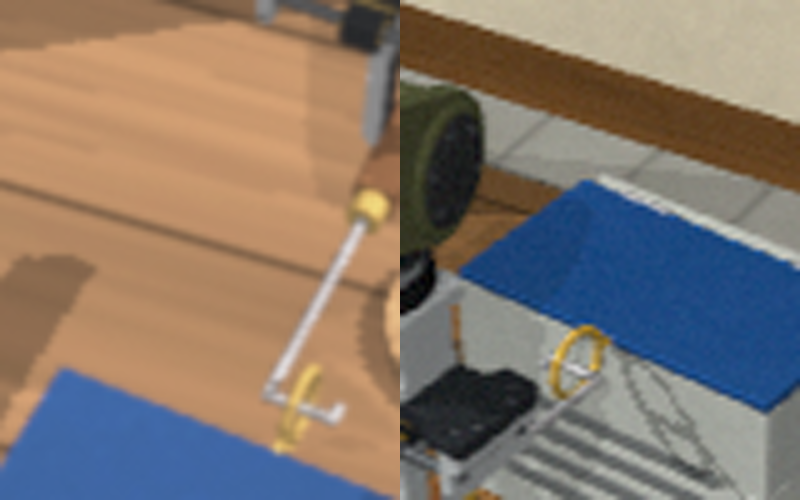

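The prong sits near the middle of the ring and clear of the wire. I slide it out and return to the free spot where it lay.

Emit:
step_arm(series=[-0.7, -7, 0, 0, 1, -1, -10, 0, 0, 1, -1, -10, 0, 0, 1, -1, -10, 0, 0, 1, -1, -10, 0, 0, 1, -1, -10, 0, 0, 1, -1, -8, 0, 0, 1, 3, -25, 0, 0.03, 1, 3, -30, 0, 0.03, 1, 4, -30, 0, 0.03, 1, 4, -30, 0, 0.03, 1, 4, -30, 0, 0.03, 1, 4, -30, 0, 0.03, 1, 4, -30, 0, 0.03, 1, 3, -25, 0, 0.007, 1, 0, -10, 0, 0, 1, 0, 0, 0, 0, 1])

```text
clock: 14.25
eef_pos: [444.8, -226.4, 186.1]
eef_rot: [3.141, -0.0, -3.021]
wrist_force: [0.5, -0.4, -1.5]
finger_gap: 23.7
finger_force: 60.0
```

```bash
python3 look.py out2; python3 - <<'E'
from h import *
im,d,i=cam("scene"); P=pts(d,i); s=P[(d>0)&(P[...,2]>150)&(P[...,2]<190)&(P[...,0]>510)&(P[...,0]<640)&(P[...,1]<-150)&(P[...,1]>-260)]
print(len(s),[ (a,np.median(s[abs(s[:,0]-a)<12],0).round(1)) for a in(525,550,575,600,620)])
E
```

```text
[ 444.8 -226.4  186.1] [ 0.5 -0.4 -1.5] [ 0.04  0.02 -0.06] 59.989691376686096
scene 4097 flap angle -0.003 zmax 181.3
125 [(525, array([ 522.9, -216.9,  173.2])), (550, array([ 549.9, -213.9,  173.2])), (575, array([ 576.3, -210.8,  172.5])), (600, array([ 601.3, -207. ,  173.5])), (620, array([ 627.8, -192.6,  171.9]))]
  return _methods._mean(a, axis=axis, dtype=dtype,
  ret = um.true_divide(
Traceback (most recent call last):
  File "look.py", line 10, in <module>
    vt=np.linalg.svd(p-c,full_matrices=False)[2]; k=abs((p-c)@vt[2])<5; p=p[k]; c=p.mean(0)
                                                              ~~^^^
IndexError: index 2 is out of bounds for axis 0 with size 0
```

The flap is still shut and the pole is level. I lower it to the counter, hold, then release.

Emit:
step_arm(series=[0, 0, -20, 0, 1, 0, 0, -30, 0, 1, 0, 0, -30, 0, 1, 0, 0, -30, 0, 1, 0, 0, -20, 0, 1, 0, 0, -12, 0, 1, 0, 0, -6, 0, 1, 0, 0, -4, 0, 1, 0, 0, -3, 0, 1, 0, 0, -2, 0, 1, 0, 0, 0, 0, 1, 0, 0, 0, 0, 1])

```text
clock: 15.9
eef_pos: [445.1, -226.4, 29.4]
eef_rot: [-3.141, 0.0, -3.02]
wrist_force: [-0.5, 0.2, -1.6]
finger_gap: 23.6
finger_force: 60.0
```

Emit:
step_arm(series=[0, 0, -0.8, 0, 1, 0, 0, -0.5, 0, 1, 0, 0, 0, 0, 1, 0, 0, 0, 0, 0.65, 0, 0, 0, 0, 0.55, 0, 0, 0, 0, 0.4, 0, 0, 0, 0, 0.4, 0, 0, 0, 0, 0.4])

```text
clock: 16.9
eef_pos: [445.0, -226.3, 27.9]
eef_rot: [3.142, -0.0, -3.02]
wrist_force: [-0.4, -0.2, 0.6]
finger_gap: 56.5
finger_force: 0.0
```

Emit:
step_arm(series=[0, 0, 8, 0, 0.4, 0, 0, 20, 0, 0.4, 0, 0, 40, 0, 0.4, 0, 0, 40, 0, 0.4, 0, 0, 40, 0, 0.4, 0, 0, 20, 0, 0.4, 0, 0, 0, 0, 0.4, 0, 0, 0, 0, 0.4])

```text
clock: 17.9
eef_pos: [444.7, -226.1, 195.1]
eef_rot: [3.141, -0.001, -3.02]
wrist_force: [-0.1, -0.3, -0.2]
finger_gap: 56.7
finger_force: 0.0
```

```bash
python3 - <<'E'
from h import *
im,d,i=cam("scene"); cv2.imwrite("pics/end.png",im); P=pts(d,i)
s=P[(d>0)&(P[...,2]>4)&(P[...,2]<60)&(P[...,0]>340)&(P[...,0]<645)&(P[...,1]<-150)&(P[...,1]>-260)]
print(len(s),[(a,np.median(s[abs(s[:,0]-a)<12],0).round(1)) for a in(370,420,470,525,575,620)],manip.read_state()["finger_gap"])
E
python3 look.py end2 2>/dev/null
```

```text
901 [(370, array([ 370.5, -228.9,   21.9])), (420, array([ 421.2, -222.4,   21.8])), (470, array([ 470.3, -218.3,   19.6])), (525, array([ 524. , -215. ,    6.3])), (575, array([ 575.1, -210.3,    6. ])), (620, array([ 623.6, -203. ,    7.1]))] 55.984533431458786
[ 444.7 -226.1  194.9] [0.4 0.  0.4] [-0.    0.   -0.04] 0.0
scene 4124 flap angle -0.003 zmax 181.2
side 6 flap angle 0.94 zmax 176.9
```

View pics/end.png

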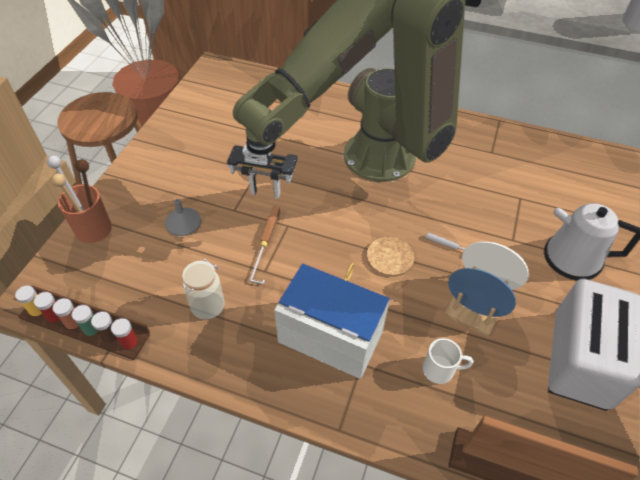

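The final view shows the flap shut, centred near (335,300). The pole lies flat from (272,215) to (258,282), the gripper is clear, and the other things are where they were.

```bash
python3 -c "
from cell import manip
print(manip.sign_off())"
```

```text
the job is handed in; nothing more can be done
None
```

I hooked the ring, swung the flap shut (about 0.00 rad in the final measurement), unhooked the pole and laid it flat on the counter at its original spot. In the final picture nothing else had moved, and I handed the job in at about 18 s; sign-off returned no verdict.

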